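# Shut the three valves of a dividing breeching

## Robot

A 6-joint arm with a two-finger parallel gripper is mounted at the origin on the work surface. World frame = base frame: x ahead of the robot, y to its left, z up, the work surface at z = 0. Lengths are in m, angles in rad, forces in N, time in s.
With the tool pointing down it reaches from about 0.3 to 0.875 m from the base axis. Payload 6.4 kg.
Tool frame: the origin (TCP) lies at the very end of the fingers, on their centre line; the grasp point (between the pads) lies 19 mm behind it; z points along the fingers, y is the line along which they close (so a half turn about z gives the same grasp; the last joint's range is limited). The gripper opens to 85 mm and grips with 20 to 120 N. Pads are 22 mm wide; open, the fingers measure 114 mm over their backs; the gripper's body (76 mm by 85 mm) begins 54 mm behind the grasp point. The pads swing forward as they close: fully open they stand 13 mm farther back than shut.
Start: joints at [-1.473, 0.181, 1.607, -0, 1.354, -0.206], TCP at [0.172, -0.549, 0.231] pointing down, gripper open.
Joint ranges: [-2.99, 2.99], [-0.89, 2.07], [0.3, 2.58], [-1.14, 4.28], [0, 2.63], [-3.12, 3.12]. Speed limits (rad/s): [2.57, 2.57, 3.01, 3.14, 3.14, 3.14].

## Interface

Orientations are given as a unit quaternion [w, x, y, z].
In Python, from bench import telemetry, camera, ctrl, spotter gives the robot as it stands.
- The arm moves only by the tool send_rows, never from a script. Its argument "series" is a list of rows, each a list of 3 entries, a list of its own where there are three numbers: the turn, a rotation vector about the world's x, y, z in degrees, then the shift along the world's x, y, z in mm, then the closure, from -1 (fully open) to 1 (shut), so that 0 is half open. In form: [[[rx, ry, rz], [dx, dy, dz], gripper], ...]. A call has 1 to 10 rows; each row is the pose to reach, as a shift and turn from the pose commanded when the call began; what a row does not reach only later rows make up. A row lasts 1/8 s, in which the tool goes at most 62.5 mm and 10.7 degrees, less where a joint would pass 70% of its speed; a pose out of reach is approached as far as the arm can. A call with a gripper value outside its range is refused whole. The fingers move at their own pace and stop on an object; the grip force is fixed at half the most. Time passes only in rows, so rows that repeat a pose let the fingers close. It gives the time, the measured TCP pose, the force, the opening and the grip force at its end, in the units of the state.
- telemetry.get_obs(): the state, without advancing time (a new reading comes with each control period).
- camera(name): name is "scene" or "top" or "wrist"; returns a dict with "pixels" (384x512x3 uint8, red, green, blue), "camera_matrix" (3x3 intrinsics, pixels), "xyz" and "orientation" of the camera in the world. Camera axes: x right, y up, looking along -z (the intrinsics and any distortion apply to the point x, -y, -z); pixel columns grow to the right and rows downward; lengths in m; the calibration is good to about 2 mm. The wrist camera is an equidistant fisheye: a pixel r from the principal point sees the ray r / f radians off the axis. A picture is of the moment at which its call begins. There is no depth.
- ctrl.hand_in(): hands the job in; it is judged then, once.
Trained networks look in the newest picture that a camera, given by its name, has taken for a name from the list of things; names that differ only in an ending like _2 or _b are one class to them, and where a whole thing is asked for, a point or a joint stands for the part that bears it (a point fixed in the world has none). Each returns a list of dicts, best first, with "conf" (0 to 1); they miss things now and then, are a little off and sometimes report something else, mostly with a low value. They report only what shows in the picture. A call takes as long as a camera call.
- spotter.boxes_of(thing, camera): "xyz" ([x, y, z] in m, in world coordinates, good to about 4 mm: the middle of the surface that is visible of it).
- spotter.landmark_of(thing, camera): "xyz" ([x, y, z] in m, in world coordinates, good to about 4 mm: a listed point, or the origin of a listed thing).
The state is a dict: "time_s": time; "q": joint angles; "dq": joint speeds; "joint_efforts": joint torques, N m; "eef_pos": TCP position; "eef_rot": TCP orientation; "wrist_force": force on the tool from outside, world axes, zero at the start; "torque": the same for the moment, N m; "opening": opening from 0.0 (shut) to 1.0 (fully open); "grasp_force": force on a finger pad.
Only numpy, scipy, OpenCV 4.12 (cv2) and the standard library are available. Lean on these libraries where they do the work, as an engineer would, in place of code of your own. Each camera call takes 0.05 s, during which the arm holds its last target. There are 200 camera calls.

## Task

The dividing breeching on the table is to be stowed with all three valves shut: with a fingertip, push each of its three red levers clockwise as far as it goes, until it lies square across its outlet against the stop. Only push the levers, never take one between the fingers; do not shove or lift the breeching, leave everything around it where it stands, and finish with the hand clear.

Things in the scene. Friction and masses are not known exactly. Their poses are not given: they have to be found in the camera images.
- breeching: Cast-aluminium dividing breeching (fire-hose manifold), 6.5 kg, loose on four rubber feet, 380 x 430 mm, 170 mm high; slides only at some 30 N and more. Origin on the table under its middle; z up; +x along the big middle outlet, away from the inlet; +y left. Small outlets point 50 deg left and right of +x. Castings reach 138 mm above the table at most, lever hubs 159 mm.
- lever_left (a joint): Red valve lever on the small outlet on the breeching's left (+y). 0 = open (along its outlet pipe, pointing outwards, 50 deg left of the breeching's +x); grows clockwise seen from above; 1.571 = shut, at the stop (square across its pipe, pointing 40 deg right of +x). Stiff: stays where it is left, takes about 6 N at the grip point to turn.
- lever_left_hub (a point): On the vertical turning axis of that lever, 156 mm above the table, at (103, 123) mm in the breeching's x, y. x axis along the lever to its free end, y to its left, z up. Round hub 40 mm across, then a straight bar 16 mm wide, free end at 95 mm; from 38 mm outwards it is the grip, 144 to 168 mm above the table with 6 mm or more free below.
- lever_left_grip (a point): Centre of the left lever's grip, 75 mm from the hub axis, 156 mm above the table, axes as the hub point. Pushing here on the lever's left (+y) flank, 8 mm from this point, turns it clockwise.
- lever_middle (a joint): Red valve lever on the big middle outlet. 0 = open (along its outlet pipe, pointing outwards, straight along +x of the breeching); grows clockwise seen from above; 1.571 = shut, at the stop (square across its pipe, pointing -y). Stiff: stays where it is left, takes about 8 N at the grip point to turn.
- lever_middle_hub (a point): On the vertical turning axis of that lever, 156 mm above the table, at (135, 0) mm in the breeching's x, y. x axis along the lever to its free end, y to its left, z up. Round hub 40 mm across, then a straight bar 16 mm wide, free end at 105 mm; from 38 mm outwards it is the grip, 144 to 168 mm above the table with 6 mm or more free below.
- lever_middle_grip (a point): Centre of the middle lever's grip, 75 mm from the hub axis, 156 mm above the table, axes as the hub point. Pushing here on the lever's left (+y) flank, 8 mm from this point, turns it clockwise.
- lever_right (a joint): Red valve lever on the small outlet on the breeching's right (-y). 0 = open (along its outlet pipe, pointing outwards, 50 deg right of the breeching's +x); grows clockwise seen from above; 1.571 = shut, at the stop (square across its pipe, pointing 140 deg right of +x). Stiff: stays where it is left, takes about 6 N at the grip point to turn.
- lever_right_hub (a point): On the vertical turning axis of that lever, 156 mm above the table, at (103, -123) mm in the breeching's x, y. x axis along the lever to its free end, y to its left, z up. Round hub 40 mm across, then a straight bar 16 mm wide, free end at 95 mm; from 38 mm outwards it is the grip, 144 to 168 mm above the table with 6 mm or more free below.
- lever_right_grip (a point): Centre of the right lever's grip, 75 mm from the hub axis, 156 mm above the table, axes as the hub point. Pushing here on the lever's left (+y) flank, 8 mm from this point, turns it clockwise.
- radio_a: Bystander: black hand radio standing upright, 34 x 58 x 128 mm, thin antenna up to 278 mm. Origin at the centre of its foot.
- radio_b: Bystander: a second radio like radio_a.
- nozzle: Bystander: black branchpipe nozzle with yellow band standing upright on its coupling, 98 mm across, 190 mm high. Origin at the centre of its foot.
- coupling: Bystander: loose aluminium hose coupling standing on its face, 97 mm across, 85 mm high. Origin at the centre of its foot.
- cap: Bystander: aluminium blank cap lying flat, 97 mm across, 42 mm high. Origin at the centre of its foot.
- tin: Bystander: blue grease tin with yellow band, 76 mm across, 64 mm high. Origin at the centre of its foot.
- spanner: Bystander: coupling spanner lying flat, black handle and dark hook, 270 mm long along its x, 12 mm high. Origin on its underside, near the middle of its length.

How it is judged:
At the end, for the whole second after the job is handed in: All three lever joints read above 1.48 rad (within about 5 degrees of the shut stop at 1.571) and rest; the breeching stands upright within 30 mm of where it was; every bystander is upright within 25 mm of where it was (value of joint each of lever_left, lever_middle, lever_right above 1.48 rad and velocity of joint lever_left between -0.05 and 0.05 rad/s and velocity of joint lever_middle between -0.05 and 0.05 rad/s and velocity of joint lever_right between -0.05 and 0.05 rad/s and distance of each of breeching, lever_left_hub, lever_right_hub from where it was at the start of the episode below 0.03 m and angle between breeching's own z axis and vertical below 0.05 rad and linear speed of breeching below 0.02 m/s and distance of each of radio_a, radio_b, nozzle, coupling, cap, tin, spanner from where it was at the start of the episode below 0.025 m and angle between each of radio_a, radio_b, nozzle, coupling, cap, tin, spanner's own z axis and vertical below 0.35 rad); the robot touches nothing.
It fails at once if a lever is taken between the fingers ((contact force between the fingers and lever_left above 1 N and y of the grasp point in the frame of lever_left_hub between -0.008 and 0.008 m and x of the grasp point in the frame of lever_left_hub between -0.02 and 0.13 m and z of the grasp point in the frame of lever_left_hub between -0.03 and 0.028 m) or (contact force between the fingers and lever_middle above 1 N and y of the grasp point in the frame of lever_middle_hub between -0.008 and 0.008 m and x of the grasp point in the frame of lever_middle_hub between -0.02 and 0.13 m and z of the grasp point in the frame of lever_middle_hub between -0.03 and 0.028 m) or (contact force between the fingers and lever_right above 1 N and y of the grasp point in the frame of lever_right_hub between -0.008 and 0.008 m and x of the grasp point in the frame of lever_right_hub between -0.02 and 0.13 m and z of the grasp point in the frame of lever_right_hub between -0.03 and 0.028 m)).
It fails at once if the breeching is shoved more than 30 mm, lifted or tipped (distance of any of breeching, lever_left_hub, lever_right_hub from where it was at the start of the episode above 0.03 m or height (world z) of breeching above 0.012 m or angle between breeching's own z axis and vertical above 0.08 rad).
It fails at once if something around the breeching is moved more than 25 mm, lifted or tipped (distance of any of radio_a, radio_b, nozzle, coupling, cap, tin, spanner from where it was at the start of the episode above 0.025 m or angle between any of radio_a, radio_b, nozzle, coupling, cap, tin, spanner's own z axis and vertical above 0.35 rad).
It also fails if it takes over 67 s, if anything falls off the work surface, if the arm or the gripper's body presses on something with over 40 N, if the wrist force passes 120 N, or if a joint passes its speed limit or range.

## Working session

There is one attempt and no reset: what is moved stays moved. The work goes in short steps, Python scripts to look and compute and a tool call to move; the robot and the scene stay as the last step left them, time stands still between calls to the robot, and variables do not carry over. Pictures are saved under pics/ and viewed, at most 10 in all, crops included, and the job is handed in when it is done.

Besides the shell and the picture viewer there is one more tool, called after "Request:" as name(argument=value, ...) on one line, values as JSON. send_rows: Moves the arm, as the interface text tells. Its arguments: {"type":"object","properties":{"series":{"type":"array","items":{"type":"array"}}},"required":["series"]}

```bash
mkdir -p pics
cat > h.py <<'E'
import numpy as np, cv2
from bench import telemetry, camera, ctrl, spotter
def snap(n,f):
    c=camera(n); cv2.imwrite('pics/'+f,cv2.cvtColor(c['pixels'],cv2.COLOR_RGB2BGR)); return c
E
python3 - <<'E'
from h import *
for n in ['scene','top']:
    c=snap(n,n+'1.png'); print(n,c['xyz'])
    for t in ['breeching','lever_left_hub','lever_middle_hub','lever_right_hub','lever_left_grip','lever_middle_grip','lever_right_grip','radio_a','nozzle','coupling','cap','tin','spanner']:
        print(t,[(np.round(d['xyz'],3).tolist(),round(d['conf'],2)) for d in spotter.landmark_of(t,n)[:3]])
o=telemetry.get_obs();print(o['time_s'],o['eef_rot'],o['wrist_force'])
a=cv2.imread('pics/scene1.png');b=cv2.imread('pics/top1.png')
E
```

```text
scene [0.87959874 0.50249412 0.89647719]
breeching [([0.453, 0.08, -0.001], 0.78)]
lever_left_hub [([0.547, 0.209, 0.157], 0.74), ([0.564, -0.109, 0.155], 0.17)]
lever_middle_hub [([0.661, 0.065, 0.157], 0.72)]
lever_right_hub [([0.57, -0.029, 0.154], 0.69)]
lever_left_grip [([0.614, 0.25, 0.159], 0.92)]
lever_middle_grip [([0.659, 0.065, 0.156], 0.61)]
lever_right_grip [([0.562, -0.108, 0.158], 0.92)]
radio_a [([0.523, -0.281, -0.004], 0.97), ([0.512, 0.465, 0.0], 0.73), ([0.55, 0.213, 0.163], 0.63)]
nozzle [([0.432, -0.209, 0.0], 0.64)]
coupling [([0.813, -0.026, -0.003], 0.69)]
cap [([0.768, 0.252, 0.001], 0.72), ([0.566, -0.031, 0.156], 0.47)]
tin [([0.696, -0.22, 0.001], 0.73)]
spanner [([0.389, 0.281, -0.004], 0.71)]
top [0.49884885 0.03410706 1.22749896]
breeching [([0.453, 0.082, 0.003], 0.79)]
lever_left_hub [([0.544, 0.21, 0.161], 0.85), ([0.59, 0.094, 0.157], 0.71), ([0.429, -0.21, 0.0], 0.68)]
lever_middle_hub [([0.591, 0.093, 0.156], 0.68), ([0.392, 0.279, 0.004], 0.39)]
lever_right_hub [([0.57, -0.034, 0.158], 0.7)]
lever_left_grip [([0.609, 0.251, 0.156], 0.65)]
lever_middle_grip [([0.66, 0.066, 0.158], 0.81), ([0.547, 0.213, 0.157], 0.18)]
lever_right_grip [([0.455, 0.081, 0.0], 0.21)]
radio_a [([0.523, -0.284, 0.001], 0.76), ([0.51, 0.466, -0.0], 0.72), ([0.39, 0.279, 0.003], 0.19)]
nozzle [([0.43, -0.211, -0.0], 0.71)]
coupling [([0.81, -0.026, -0.001], 0.7)]
cap [([0.765, 0.246, -0.002], 0.97)]
tin [([0.658, 0.066, 0.156], 0.73), ([0.694, -0.223, -0.001], 0.63)]
spanner [([0.39, 0.278, 0.0], 0.75)]
1.4 [-2.15838925e-05  9.88488481e-01  1.51296141e-01  6.40768923e-06] [ 0.32496581 -0.06125575  1.1042182 ]
```

View pics/top1.png

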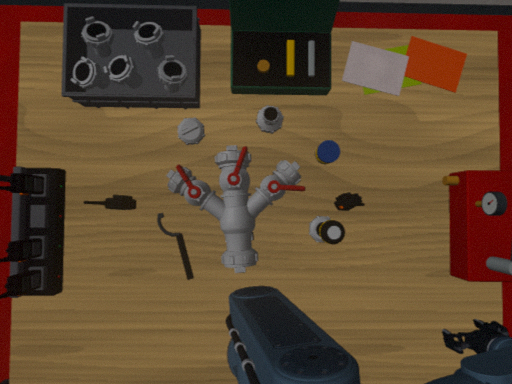

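View pics/scene1.png

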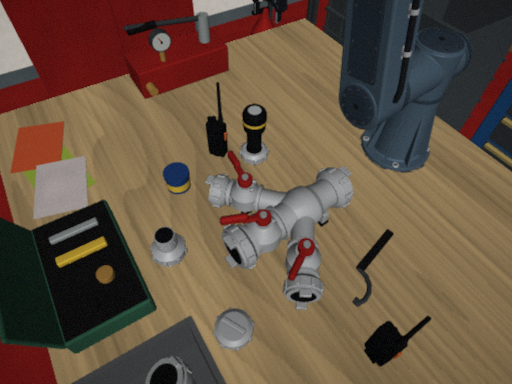

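Run:
```python
import numpy as np
P={'L':(103,123),'M':(135,0),'R':(103,-123)}
W={'L':(545.5,209.5),'M':(591,93.5),'R':(570,-32)}
# fit pose (2D) incl. origin
src=np.array(list(P.values())+[(0,0)],float);dst=np.array(list(W.values())+[(453,81)],float)
s=src-src.mean(0);d=dst-dst.mean(0)
th=np.arctan2((s[:,0]*d[:,1]-s[:,1]*d[:,0]).sum(),(s*d).sum());R=np.array([[np.cos(th),-np.sin(th)],[np.sin(th),np.cos(th)]])
t=dst.mean(0)-R@src.mean(0);print(np.degrees(th),t)
G={'L':(611.5,250.5),'M':(659.5,65.5),'R':(562,-108)}
off={'L':50,'M':0,'R':-50}
for k in P:
    h=R@P[k]+t;g=np.array(G[k]);a=np.degrees(np.arctan2(*(g-h)[::-1]));print(k,h.round(1),'res',np.round(h-W[k],1),'dir',a.round(1),'joint deg',(np.degrees(th)+off[k]-a).round(1),'shut dir',np.degrees(th)+off[k]-90,np.hypot(*(g-h)))
```

```text
5.543884515440711 [455.02375727  79.76415714]
L [545.7 212.1] res [0.2 2.6] dir 30.2 joint deg 25.3 shut dir -34.45611548455929 76.20069044911492
M [589.4  92.8] res [-1.6 -0.7] dir -21.3 joint deg 26.8 shut dir -84.45611548455929 75.237769415534
R [569.4 -32.7] res [-0.6 -0.7] dir -95.6 joint deg 51.2 shut dir -134.4561154845593 75.655340477209
```

The top view shows the left, middle and right levers at about px (187,180), (238,165) and (290,187). All are part-open, matching the network estimates. No bystander stands inside the sweep arcs.

I'll push with closed fingers, with the tool y axis kept along the lever.

```bash
cat >> h.py <<'E'
HUB={'L':(545.7,211),'M':(590,93),'R':(569.5,-32.5)}
def plan(k,pts,r=77):
    """pts: (lever dir deg, gap from flank mm, z mm) -> rows relative to present pose"""
    from scipy.spatial.transform import Rotation as Ro
    o=telemetry.get_obs();p=np.array(o['eef_pos'])*1e3;q=o['eef_rot']
    m=Ro.from_quat([q[1],q[2],q[3],q[0]]).as_matrix();yaw=np.degrees(np.arctan2(m[1,1],m[0,1]))
    print('now',p.round(1),'yaw',yaw.round(1),'F',np.round(o['wrist_force'],1))
    for a,g,z in pts:
        c,s=np.cos(np.radians(a)),np.sin(np.radians(a));n=19+g
        t=np.array([HUB[k][0]+r*c-n*s,HUB[k][1]+r*s+n*c,z])
        print(a,'turn',round(a-yaw,1),'shift',(t-p).round(0),'abs',t.round(0))
E
python3 -c "
from h import *
plan('R',[(-96,16,300),(-96,16,150)])"
```

```text
now [ 172.  -548.7  231.3] yaw -72.6 F [ 0.3 -0.1  1.1]
-96 turn -23.4 shift [424. 436.  69.] abs [ 596. -113.  300.]
-96 turn -23.4 shift [424. 436. -81.] abs [ 596. -113.  150.]
```

Request:
send_rows(series=[[[0,0,0],[0,0,50],1],[[0,0,0],[20,20,75],1],[[0,0,-5],[60,60,75],1],[[0,0,-10],[100,100,75],1],[[0,0,-15],[140,140,75],1],[[0,0,-20],[180,180,75],1],[[0,0,-23],[220,225,75],1],[[0,0,-23],[260,267,75],1],[[0,0,-23],[300,308,75],1],[[0,0,-23],[340,350,75],1]])

```text
time_s: 2.65
eef_pos: [0.5132, -0.1972, 0.3066]
eef_rot: [0.0, 0.999, -0.049, 0.0]
wrist_force: [0.4, 0.2, 0.2]
opening: 0.0
grasp_force: 0.0
```

Request:
send_rows(series=[[[0,0,0],[42,43,0],1],[[0,0,0],[84,86,0],1],[[0,0,0],[84,86,-30],1],[[0,0,0],[84,86,-60],1],[[0,0,0],[84,86,-60],1],[[0,0,0],[84,86,-60],1]])

```text
time_s: 3.4
eef_pos: [0.5965, -0.1131, 0.2476]
eef_rot: [0.0, 0.999, -0.049, 0.001]
wrist_force: [0.2, 0.1, 0.2]
opening: 0.001
grasp_force: 0.0
```

Run:
```python
from h import *
c=snap('wrist','w1.png');snap('scene','s2.png')
for t in ['lever_right_hub','lever_right_grip']:
  for n in ['wrist','scene']:
    print(t,n,[(np.round(d['xyz'],3).tolist(),round(d['conf'],2)) for d in spotter.landmark_of(t,n)[:2]])
plan('R',[(-96,16,150),(-96,0,150)]+[(a,0,150) for a in (-103,-110,-117,-124,-130,-134.5,-137)])
```

```text
lever_right_hub wrist [([0.564, -0.034, 0.156], 0.7), ([0.588, 0.089, 0.154], 0.68)]
lever_right_hub scene [([0.569, -0.03, 0.157], 0.85), ([0.392, 0.282, -0.0], 0.68)]
lever_right_grip wrist [([0.561, -0.107, 0.159], 0.57)]
lever_right_grip scene [([0.563, -0.11, 0.159], 0.86)]
now [ 596.4 -113.   247.3] yaw -95.6 F [-0.3 -0.8  0. ]
-96 turn -0.4 shift [ -0.   0. -97.] abs [ 596. -113.  150.]
-96 turn -0.4 shift [-16.   2. -97.] abs [ 580. -111.  150.]
-103 turn -7.4 shift [-26.   1. -97.] abs [ 571. -112.  150.]
-110 turn -14.4 shift [-35.   2. -97.] abs [ 561. -111.  150.]
-117 turn -21.4 shift [-45.   3. -97.] abs [ 551. -110.  150.]
-124 turn -28.4 shift [-54.   6. -97.] abs [ 542. -107.  150.]
-130 turn -34.4 shift [-62.   9. -97.] abs [ 535. -104.  150.]
-134.5 turn -38.9 shift [-67.  12. -97.] abs [ 529. -101.  150.]
-137 turn -41.4 shift [-70.  14. -97.] abs [526. -99. 150.]
```

View pics/w1.png

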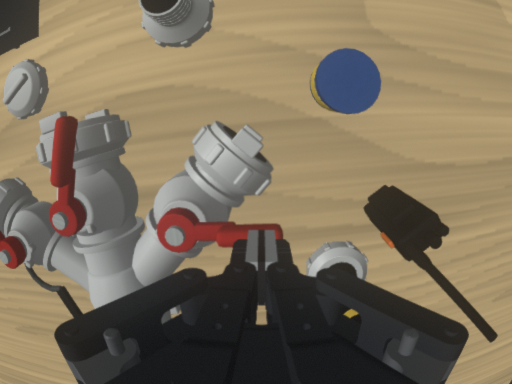

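The wrist view shows the right lever with its hub at about px (178,230) and its tip at about (280,232). The fingertips are near (262,240). I'll project the planned descent point to confirm it clears the lever.

Run:
```python
from h import *
from scipy.spatial.transform import Rotation as Ro
c=camera('wrist');K=np.array(c['camera_matrix']);q=c['orientation'];R=Ro.from_quat([q[1],q[2],q[3],q[0]]).as_matrix()
for n,P in dict(tcp=(.596,-.113,.247),target=(.596,-.113,.168),edge=(.585,-.113,.168),hub=(.5695,-.0325,.159),grip=(.562,-.108,.168)).items():
    v=R.T@(np.array(P)-c['xyz']);v=np.array([v[0],-v[1],-v[2]]);th=np.arctan2(np.hypot(v[0],v[1]),v[2]);u=v[:2]/np.hypot(*v[:2])*th
    print(n,(K[:2,:2]@u+K[:2,2]).round(0))
```

```text
tcp [261. 247.]
target [261. 202.]
edge [262. 215.]
hub [172. 236.]
grip [259. 242.]
```

Request:
send_rows(series=[[[0,0,0],[2,0,-30],1],[[0,0,0],[2,0,-60],1],[[0,0,0],[2,0,-85],1],[[0,0,0],[2,0,-97],1],[[0,0,0],[2,0,-97],1]])

```text
time_s: 4.38
eef_pos: [0.5977, -0.1126, 0.1488]
eef_rot: [-0.0, 0.999, -0.049, -0.001]
wrist_force: [0.7, 0.2, -0.1]
opening: -0.002
grasp_force: 0.0
```

Request:
send_rows(series=[[[0,0,0],[-9,1,0],1],[[0,0,0],[-18,2,0],1],[[0,0,-7],[-28,1,0],1],[[0,0,-14],[-37,2,0],1],[[0,0,-14],[-37,2,0],1]])

```text
time_s: 5.0
eef_pos: [0.5612, -0.1114, 0.1506]
eef_rot: [0.001, 0.985, -0.171, 0.001]
wrist_force: [1.7, -1.2, -0.0]
opening: 0.002
grasp_force: 0.8
```

Request:
send_rows(series=[[[0,0,-7],[-10,1,0],1],[[0,0,-14],[-19,4,0],1],[[0,0,-20],[-26,7,0],1],[[0,0,-24],[-32,10,0],1]])

```text
time_s: 5.5
eef_pos: [0.5301, -0.102, 0.1507]
eef_rot: [0.001, 0.928, -0.372, 0.002]
wrist_force: [4.5, -3.8, -1.0]
opening: -0.005
grasp_force: 3.0
```

Request:
send_rows(series=[[[0,0,-1],[-1,1,0],1],[[0,0,-2],[-2,1,0],1]])

```text
time_s: 5.75
eef_pos: [0.5281, -0.1009, 0.1506]
eef_rot: [0.001, 0.922, -0.387, 0.002]
wrist_force: [4.0, -4.6, -0.6]
opening: 0.001
grasp_force: 2.8
```

Request:
send_rows(series=[[[0,0,-1],[-1,1,0],1],[[0,0,-2],[-2,2,0],1]])

```text
time_s: 6.0
eef_pos: [0.5267, -0.1001, 0.1508]
eef_rot: [0.001, 0.915, -0.403, 0.003]
wrist_force: [6.7, -10.4, -4.2]
opening: -0.004
grasp_force: 6.2
```

Request:
send_rows(series=[[[0,0,0],[-1,1,0],1],[[0,0,0],[-2,2,0],1]])

```text
time_s: 6.25
eef_pos: [0.5264, -0.0998, 0.151]
eef_rot: [0.002, 0.915, -0.403, 0.006]
wrist_force: [11.9, -16.1, -9.5]
opening: -0.001
grasp_force: 9.9
```

The right lever is on its stop: force rises with no further motion. I'll back off, rise, and move to the middle lever.

Request:
send_rows(series=[[[0,0,0],[15,-15,0],1],[[0,0,0],[25,-25,0],1],[[0,0,0],[25,-25,40],1],[[0,0,0],[25,-25,100],1],[[0,0,0],[25,-25,100],1]])

```text
time_s: 6.88
eef_pos: [0.5509, -0.1218, 0.2554]
eef_rot: [-0.0, 0.915, -0.403, 0.005]
wrist_force: [-0.3, -0.5, -0.8]
opening: -0.002
grasp_force: 0.0
```

Run:
```python
from h import *
plan('M',[(-21,16,250),(-21,16,150),(-21,0,150)]+[(a,0,150) for a in (-28,-35,-42,-49,-56,-63,-70,-77,-82,-84.5)])
```

```text
now [ 550.9 -121.8  255.4] yaw -137.5 F [-0.3 -0.5 -0.8]
-21 turn 116.5 shift [124. 220.  -5.] abs [674.  98. 250.]
-21 turn 116.5 shift [ 124.  220. -105.] abs [674.  98. 150.]
-21 turn 116.5 shift [ 118.  205. -105.] abs [669.  83. 150.]
-28 turn 109.5 shift [ 116.  195. -105.] abs [667.  74. 150.]
-35 turn 102.5 shift [ 113.  186. -105.] abs [664.  64. 150.]
-42 turn 95.5 shift [ 109.  177. -105.] abs [660.  56. 150.]
-49 turn 88.5 shift [ 104.  169. -105.] abs [655.  47. 150.]
-56 turn 81.5 shift [  98.  162. -105.] abs [649.  40. 150.]
-63 turn 74.5 shift [  91.  155. -105.] abs [642.  33. 150.]
-70 turn 67.5 shift [  83.  149. -105.] abs [634.  27. 150.]
-77 turn 60.5 shift [  75.  144. -105.] abs [626.  22. 150.]
-82 turn 55.5 shift [  69.  141. -105.] abs [620.  19. 150.]
-84.5 turn 53.0 shift [  65.  140. -105.] abs [616.  18. 150.]
```

Request:
send_rows(series=[[[0,0,10],[14,24,0],1],[[0,0,20],[28,48,0],1],[[0,0,30],[42,72,0],1],[[0,0,40],[56,96,0],1],[[0,0,50],[70,120,0],1],[[0,0,60],[84,145,0],1],[[0,0,70],[98,170,0],1],[[0,0,80],[110,195,0],1],[[0,0,90],[124,220,0],1],[[0,0,100],[124,220,0],1]])

```text
time_s: 8.12
eef_pos: [0.6718, 0.1015, 0.2478]
eef_rot: [-0.001, 0.895, 0.446, -0.001]
wrist_force: [-0.5, -0.0, -0.4]
opening: 0.001
grasp_force: 0.0
```

Request:
send_rows(series=[[[0,0,10],[0,0,0],1],[[0,0,16],[0,0,-30],1],[[0,0,16],[0,0,-60],1],[[0,0,16],[0,0,-90],1],[[0,0,16],[0,0,-105],1],[[0,0,16],[0,0,-105],1]])

```text
time_s: 8.88
eef_pos: [0.6709, 0.0994, 0.1426]
eef_rot: [-0.001, 0.827, 0.562, -0.001]
wrist_force: [-0.4, 0.2, -0.9]
opening: 0.003
grasp_force: 0.0
```

Request:
send_rows(series=[[[0,0,0],[-3,-8,0],1],[[0,0,0],[-6,-15,0],1],[[0,0,-7],[-8,-24,0],1],[[0,0,-14],[-11,-34,0],1],[[0,0,-21],[-15,-43,0],1]])

```text
time_s: 9.5
eef_pos: [0.6589, 0.0571, 0.146]
eef_rot: [0.0, 0.916, 0.4, 0.003]
wrist_force: [5.3, 6.6, -2.0]
opening: 0.0
grasp_force: 4.1
```

Run:
```python
from h import *
plan('M',[(a,0,150) for a in (-42,-49,-56,-63,-70,-77,-82,-84.5)])
```

```text
now [658.9  57.1 146. ] yaw -42.8 F [ 5.3  6.6 -2. ]
-42 turn 0.8 shift [ 1. -1.  4.] abs [660.  56. 150.]
-49 turn -6.2 shift [ -4. -10.   4.] abs [655.  47. 150.]
-56 turn -13.2 shift [-10. -17.   4.] abs [649.  40. 150.]
-63 turn -20.2 shift [-17. -24.   4.] abs [642.  33. 150.]
-70 turn -27.2 shift [-25. -30.   4.] abs [634.  27. 150.]
-77 turn -34.2 shift [-33. -35.   4.] abs [626.  22. 150.]
-82 turn -39.2 shift [-39. -38.   4.] abs [620.  19. 150.]
-84.5 turn -41.7 shift [-43. -39.   4.] abs [616.  18. 150.]
```

Request:
send_rows(series=[[[0,0,-6],[-4,-10,3],1],[[0,0,-13],[-10,-17,4],1],[[0,0,-20],[-17,-24,4],1],[[0,0,-27],[-25,-30,4],1],[[0,0,-34],[-33,-35,4],1],[[0,0,-38],[-39,-38,4],1]])

```text
time_s: 10.25
eef_pos: [0.6197, 0.0191, 0.1496]
eef_rot: [-0.001, 0.997, 0.08, 0.003]
wrist_force: [7.2, 6.8, -3.2]
opening: 0.001
grasp_force: 4.1
```

Request:
send_rows(series=[[[0,0,-1],[-2,-1,0],1],[[0,0,-3],[-4,-1,0],1]])

```text
time_s: 10.5
eef_pos: [0.6163, 0.0174, 0.1499]
eef_rot: [-0.0, 0.998, 0.055, 0.003]
wrist_force: [8.4, 1.5, -5.1]
opening: -0.003
grasp_force: 4.1
```

Request:
send_rows(series=[[[0,0,0],[-1,0,0],1],[[0,0,0],[-2,0,0],1]])

```text
time_s: 10.75
eef_pos: [0.6151, 0.0172, 0.15]
eef_rot: [0.0, 0.998, 0.056, 0.004]
wrist_force: [13.6, 2.5, -7.6]
opening: -0.004
grasp_force: 6.4
```

Request:
send_rows(series=[[[0,0,0],[-1,0,0],1],[[0,0,0],[-2,0,0],1]])

```text
time_s: 11.0
eef_pos: [0.615, 0.0172, 0.1501]
eef_rot: [0.0, 0.998, 0.055, 0.007]
wrist_force: [19.5, 3.2, -12.8]
opening: 0.002
grasp_force: 10.2
```

The middle lever is also at its stop. I'll retreat in +x, rise, and go to the left lever.

Request:
send_rows(series=[[[0,0,0],[15,0,0],1],[[0,0,0],[32,2,0],1],[[0,0,0],[32,2,40],1],[[0,0,0],[32,2,100],1],[[0,0,0],[32,2,100],1]])

```text
time_s: 11.62
eef_pos: [0.6455, 0.0183, 0.2563]
eef_rot: [0.001, 0.998, 0.056, 0.006]
wrist_force: [0.8, -0.4, -0.2]
opening: 0.003
grasp_force: 0.0
```

Run:
```python
from h import *
plan('L',[(30,16,250),(30,16,150)])
```

```text
now [645.5  18.3 256.3] yaw -83.6 F [ 0.8 -0.4 -0.2]
30 turn 113.6 shift [-51. 262.  -6.] abs [595. 280. 250.]
30 turn 113.6 shift [ -51.  262. -106.] abs [595. 280. 150.]
```

Request:
send_rows(series=[[[0,0,10],[-6,28,0],1],[[0,0,20],[-12,56,0],1],[[0,0,30],[-18,85,0],1],[[0,0,40],[-24,115,0],1],[[0,0,50],[-30,145,0],1],[[0,0,60],[-36,175,0],1],[[0,0,70],[-42,205,0],1],[[0,0,80],[-48,235,0],1],[[0,0,90],[-51,262,0],1],[[0,0,100],[-51,262,0],1]])

```text
time_s: 12.88
eef_pos: [0.5904, 0.2829, 0.2484]
eef_rot: [-0.0, 0.596, 0.803, 0.0]
wrist_force: [0.7, -0.5, -0.6]
opening: 0.004
grasp_force: 0.0
```

Request:
send_rows(series=[[[0,0,10],[0,0,0],1],[[0,0,14],[0,0,-30],1],[[0,0,14],[0,0,-60],1],[[0,0,14],[0,0,-90],1],[[0,0,14],[0,0,-100],1],[[0,0,14],[0,0,-100],1]])

```text
time_s: 13.62
eef_pos: [0.5909, 0.281, 0.1481]
eef_rot: [-0.0, 0.497, 0.868, -0.0]
wrist_force: [-0.3, -0.2, -0.2]
opening: 0.0
grasp_force: 0.0
```

Run:
```python
from h import *
plan('L',[(30,0,150)]+[(a,0,150) for a in (23,16,9,2,-5,-12,-19,-26,-32,-34.5)])
```

```text
now [590.9 281.  148.1] yaw 30.4 F [-0.3 -0.2 -0.2]
30 turn -0.4 shift [ 12. -15.   2.] abs [603. 266. 150.]
23 turn -7.4 shift [ 18. -22.   2.] abs [609. 259. 150.]
16 turn -14.4 shift [ 24. -30.   2.] abs [614. 250. 150.]
9 turn -21.4 shift [ 28. -39.   2.] abs [619. 242. 150.]
2 turn -28.4 shift [ 31. -48.   2.] abs [622. 233. 150.]
-5 turn -35.4 shift [ 33. -58.   2.] abs [624. 223. 150.]
-12 turn -42.4 shift [ 34. -67.   2.] abs [625. 214. 150.]
-19 turn -49.4 shift [ 34. -77.   2.] abs [625. 204. 150.]
-26 turn -56.4 shift [ 32. -87.   2.] abs [623. 194. 150.]
-32 turn -62.4 shift [ 30. -95.   2.] abs [621. 186. 150.]
-34.5 turn -64.9 shift [ 29. -98.   2.] abs [620. 183. 150.]
```

Request:
send_rows(series=[[[0,0,0],[6,-8,2],1],[[0,0,0],[12,-15,2],1],[[0,0,-7],[18,-22,2],1],[[0,0,-14],[24,-30,2],1]])

```text
time_s: 14.12
eef_pos: [0.6157, 0.2524, 0.1522]
eef_rot: [-0.0, 0.6, 0.8, 0.002]
wrist_force: [-3.8, 4.5, 4.1]
opening: -0.004
grasp_force: 3.0
```

Request:
send_rows(series=[[[0,0,-7],[4,-9,0],1],[[0,0,-14],[7,-18,0],1],[[0,0,-21],[9,-28,0],1],[[0,0,-28],[10,-37,0],1],[[0,0,-35],[10,-47,0],1],[[0,0,-42],[8,-57,0],1],[[0,0,-48],[6,-65,0],1]])

```text
time_s: 15.0
eef_pos: [0.6231, 0.187, 0.1523]
eef_rot: [-0.0, 0.874, 0.486, 0.003]
wrist_force: [2.2, 6.9, 1.2]
opening: -0.0
grasp_force: 3.3
```

Request:
send_rows(series=[[[0,0,-1],[-1,-2,0],1],[[0,0,-2],[-1,-3,0],1]])

```text
time_s: 15.25
eef_pos: [0.622, 0.1841, 0.1523]
eef_rot: [-0.0, 0.882, 0.472, 0.003]
wrist_force: [2.1, 6.3, 1.5]
opening: 0.004
grasp_force: 3.1
```

Request:
send_rows(series=[[[0,0,0],[-1,-1,0],1],[[0,0,0],[-1,-2,0],1]])

```text
time_s: 15.5
eef_pos: [0.6213, 0.1828, 0.1523]
eef_rot: [-0.0, 0.881, 0.472, 0.003]
wrist_force: [4.3, 9.6, -0.2]
opening: 0.003
grasp_force: 5.0
```

Request:
send_rows(series=[[[0,0,0],[-1,-1,0],1],[[0,0,0],[-1,-2,0],1]])

```text
time_s: 15.75
eef_pos: [0.6212, 0.1826, 0.1524]
eef_rot: [-0.001, 0.881, 0.473, 0.005]
wrist_force: [8.7, 17.2, -2.3]
opening: -0.002
grasp_force: 9.0
```

Request:
send_rows(series=[[[0,0,0],[0,-1,0],1],[[0,0,0],[-1,-1,0],1]])

```text
time_s: 16.0
eef_pos: [0.6211, 0.1826, 0.1526]
eef_rot: [-0.001, 0.881, 0.473, 0.007]
wrist_force: [13.0, 18.7, -6.6]
opening: 0.004
grasp_force: 11.2
```

The left lever is at its stop. I'll retreat, rise, move clear and check.

Request:
send_rows(series=[[[0,0,0],[8,13,0],1],[[0,0,0],[15,25,0],1],[[0,0,0],[15,25,50],1],[[0,0,0],[15,25,110],1],[[0,0,0],[5,75,150],1],[[0,0,0],[-20,130,170],1],[[0,0,0],[-50,180,170],1],[[0,0,0],[-50,180,170],1]])

```text
time_s: 17.0
eef_pos: [0.5648, 0.3624, 0.3211]
eef_rot: [-0.0, 0.88, 0.475, 0.0]
wrist_force: [0.8, 0.1, 0.8]
opening: -0.003
grasp_force: 0.0
```

Run:
```python
from h import *
C={n:snap(n,n+'9.png') for n in ('top','scene')}
for n in C:
  for k,t,off in (('L','left',50),('M','middle',0),('R','right',-50)):
    h=spotter.landmark_of(f'lever_{t}_hub',n);g=spotter.landmark_of(f'lever_{t}_grip',n)
    for d in g[:2]:
        v=np.array(d['xyz'][:2])*1e3-HUB[k];print(n,t,np.round(d['xyz'],3),round(d['conf'],2),'joint deg',round(5.5+off-np.degrees(np.arctan2(v[1],v[0])),1),'hub',h and np.round(h[0]['xyz'],3))
  for t in ['breeching','radio_a','nozzle','coupling','cap','tin','spanner']:
    print(t,[np.round(d['xyz'],3).tolist() for d in spotter.landmark_of(t,n)[:2]])
im=cv2.imread('pics/top9.png')[130:290,140:350];cv2.imwrite('pics/top9c.png',cv2.resize(im,None,fx=3.5,fy=3.5,interpolation=3))
```

```text
top left [0.608 0.169 0.158] 0.52 joint deg 89.4 hub [0.543 0.211 0.16 ]
top left [0.543 0.214 0.157] 0.39 joint deg -81.4 hub [0.543 0.211 0.16 ]
top middle [ 0.571 -0.035  0.156] 0.68 joint deg 104.1 hub [0.588 0.091 0.156]
top middle [0.596 0.02  0.162] 0.49 joint deg 91.2 hub [0.588 0.091 0.156]
top right [ 0.521 -0.083  0.158] 0.82 joint deg 89.1 hub [ 0.571 -0.032  0.157]
top right [ 0.81  -0.023 -0.   ] 0.22 joint deg -46.8 hub [ 0.571 -0.032  0.157]
breeching [[0.453, 0.079, 0.002]]
radio_a [[0.522, -0.285, 0.002], [0.511, 0.467, -0.002]]
nozzle [[0.431, -0.208, 0.0]]
coupling [[0.811, -0.024, -0.0]]
cap [[0.766, 0.246, -0.0]]
tin [[0.691, -0.221, 0.001], [0.591, 0.094, 0.156]]
spanner [[0.393, 0.278, 0.001], [0.544, 0.211, 0.159]]
scene left [0.613 0.168 0.157] 0.8 joint deg 88.1 hub [0.549 0.213 0.159]
scene middle [0.596 0.017 0.156] 0.92 joint deg 91.0 hub [0.59  0.089 0.158]
scene middle [0.59 0.09 0.16] 0.45 joint deg 93.9 hub [0.59  0.089 0.158]
scene right [ 0.512 -0.085  0.157] 0.6 joint deg 93.0 hub [ 0.567 -0.032  0.155]
breeching [[0.452, 0.08, 0.002]]
radio_a [[0.513, 0.465, 0.005], [0.522, -0.283, -0.005]]
nozzle [[0.432, -0.209, 0.006]]
coupling [[0.814, -0.024, -0.001]]
cap [[0.767, 0.249, 0.001], [0.596, 0.016, 0.156]]
tin [[0.696, -0.219, 0.004], [0.816, -0.024, 0.002]]
spanner [[0.391, 0.282, -0.002]]
```

View pics/top9c.png

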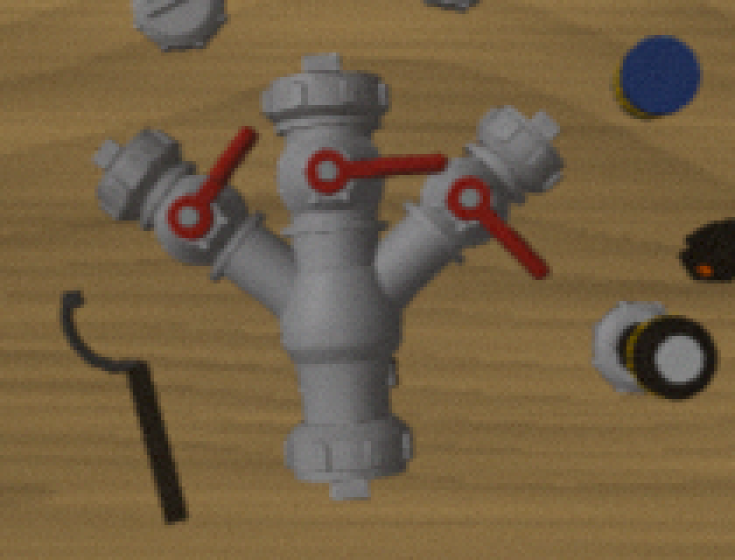

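The crop shows all three levers square across their pipes, with hubs at about px (190,217), (327,172) and (470,200). The breeching and bystanders are unmoved and the hand is clear.

```bash
python3 -c "
from h import *
print(ctrl.hand_in())"
```

```text
the job is handed in; nothing more can be done
None
```

All three levers are pushed shut against their stops, the breeching and everything around it are where they stood, the hand is clear, and the job is handed in; the hand-in call gave no verdict.

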